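# Collect the tested laptop parts in the parts tray

### The arm

A 6-joint arm with a two-finger parallel gripper is mounted at the origin on the work surface. World frame = base frame: x ahead of the robot, y to its left, z up, the work surface at z = 0. Lengths are in m, angles in rad, forces in N, time in s.
With the tool pointing down it reaches from about 0.35 to 0.85 m from the base axis. Payload 8.1 kg.
Tool frame: the origin (TCP) lies at the very end of the fingers, on their centre line; the grasp point (between the pads) lies 19 mm behind it; z points along the fingers, y is the line along which they close (so a half turn about z gives the same grasp; the last joint's range is limited). The gripper opens to 93 mm and grips with 3 to 60 N. Pads are 15 mm wide; open, the fingers measure 128 mm over their backs; the gripper's body (75 mm by 188 mm) begins 65 mm behind the grasp point.
Start: joints at [1.206, 0.13, 1.488, -0, 1.523, -0.085], TCP at [0.166, 0.577, 0.185] pointing down, gripper open.
Joint ranges: [-2.96, 2.96], [-0.89, 2.26], [0.02, 2.5], [-1.34, 4.48], [0, 2.73], [-2.66, 2.66]. Speed limits (rad/s): [2.39, 2.39, 2.79, 3.14, 3.14, 3.14].

### API

Orientations are given as a rotation vector (axis times angle).
In Python, from plant import monitor, eyes, ticket gives the robot as it stands.
- The arm moves only by the tool arm_command, never from a script. Its argument "deltas" is a list that holds one entry, the list of rows, each a list of 6 numbers: the shift along the world's x, y, z in cm, then the turn, a rotation vector about the world's x, y, z in degrees. In form: [[[tx, ty, tz, rx, ry, rz], ...]]. A call has 1 to 12 rows; each row shifts and turns the commanded pose from where the row before left it; what a row does not reach is not made up. A row lasts 1/12 s, in which the tool goes at most 41.7 mm and 7.16 degrees, less where a joint would pass 70% of its speed; a pose out of reach is approached as far as the arm can. A call is refused whole if a number of a shift passes 4.17 or a number of a turn 7.16, either way. A call with a gripper value outside its range is refused whole. "gripper" is the opening, from -1 (shut) to 1 (fully open), set as the call begins (left out, the last holds). The fingers move at their own pace and stop on an object; "squeeze" is the grip in N (left out, the last holds). Time passes only in rows, so rows that do not move let the fingers close. It gives the time, the measured TCP pose, the force, the opening and the grip force at its end, in the units of the state.
- monitor.read_state(): the state, without advancing time (a new reading comes with each control period).
- eyes.read_camera(name): name is "scene" or "top" or "wrist"; returns the picture (400x640x3 uint8, blue, green, red); there is no depth.
- eyes.camera_model(name): a dict with "fx", "fy", "cx", "cy" (pixels), "rvec" (rotation vector, rad) and "tvec" (3), from world to camera coordinates, as OpenCV has them. Camera axes: x right, y down, z forward; pixel columns grow to the right and rows downward; lengths in m; the calibration is good to about 2 mm. A picture is of the moment at which its call begins: read the wrist's pose just before it. camera_model takes no time and is no camera call; for the wrist camera it gives the pose at the moment of the call.
- ticket.close_job(): hands the job in; it is judged then, once.
The state is a dict: "t": time; "q": joint angles; "dq": joint speeds; "joint_torque": joint torques, N m; "tool_pos": TCP position; "orientation": TCP orientation; "force": force on the tool from outside, world axes, zero at the start; "wrist_torque": the same for the moment, N m; "opening": finger opening in m; "gripper_force": force on a finger pad.
Only numpy, scipy, OpenCV 4.12 (cv2) and the standard library are available. Lean on these libraries where they do the work, as an engineer would, in place of code of your own. Each camera call takes 0.05 s, during which the arm holds its last target. There are 200 camera calls.

### The job

The four good parts of this stripped laptop, marked with green stickers, lie scattered on the repair bench: put each one in the grey parts tray, lying flat with its sticker up, centred on its own foam pad and lengthwise along it - the fan on the white pad, the drive on the yellow, the battery on the purple and the copper heat sink on the orange. Set each part down rather than dropping it. Leave the faulty red-stickered fan and drive where they lie.

Things in the scene. Friction and masses are not known exactly. Their poses are not given: they have to be found in the camera images.
- fan: laptop blower fan, black flat box 66 (x) x 50 (y) x 14 mm high, with a grey fan wheel on top and a round green sticker on its hub; 50 g; origin at the centre of its underside, x along its length, z up; it lies flat on the bench, sticker up
- drive: solid-state drive stick, silver finned cooler on a dark green board, 80 (x) x 24 (y) x 13 mm high, with a square green sticker on top; 45 g; origin at the centre of its underside, x along its length, z up; it lies flat on the bench, sticker up
- battery: laptop battery pack of two blue round cells side by side, 70 (x) x 40 (y) x 20 mm high, square green sticker on top; 100 g; does not roll; origin at the centre of its underside, x along its length, z up; it lies flat on the bench, sticker up
- heatsink: copper finned heat sink, 60 (x) x 32 (y) x 20 mm high, square green sticker on top; 120 g; solid, can be gripped across its 32 mm width; origin at the centre of its underside, x along its length, z up; it lies flat on the bench, sticker up
- bad_fan: the faulty twin: laptop blower fan, black flat box 66 (x) x 50 (y) x 14 mm high, with a grey fan wheel on top and a round red sticker on its hub; 50 g; origin at the centre of its underside, x along its length, z up; it lies flat on the bench, sticker up. Stays where it is
- bad_drive: the faulty twin: solid-state drive stick, silver finned cooler on a dark green board, 80 (x) x 24 (y) x 13 mm high, with a square red sticker on top; 45 g; origin at the centre of its underside, x along its length, z up; it lies flat on the bench, sticker up. Stays where it is
- pad_white: white foam pad fixed in the parts tray, 90 (its x) x 60 (y) x 8 mm; origin at the centre of its underside, 3 mm above the bench: its top is 11 mm above the bench. The four pads lie 2 x 2, parallel, in one grey fixed tray (240 x 250 mm, rim 12 mm high), centres 106 mm apart along x, 110 mm along y; which colour lies where changes
- pad_yellow: yellow foam pad fixed in the parts tray, 90 (its x) x 60 (y) x 8 mm; origin at the centre of its underside, 3 mm above the bench: its top is 11 mm above the bench. The four pads lie 2 x 2, parallel, in one grey fixed tray (240 x 250 mm, rim 12 mm high), centres 106 mm apart along x, 110 mm along y; which colour lies where changes
- pad_purple: purple foam pad fixed in the parts tray, 90 (its x) x 60 (y) x 8 mm; origin at the centre of its underside, 3 mm above the bench: its top is 11 mm above the bench. The four pads lie 2 x 2, parallel, in one grey fixed tray (240 x 250 mm, rim 12 mm high), centres 106 mm apart along x, 110 mm along y; which colour lies where changes
- pad_orange: orange foam pad fixed in the parts tray, 90 (its x) x 60 (y) x 8 mm; origin at the centre of its underside, 3 mm above the bench: its top is 11 mm above the bench. The four pads lie 2 x 2, parallel, in one grey fixed tray (240 x 250 mm, rim 12 mm high), centres 106 mm apart along x, 110 mm along y; which colour lies where changes
Not all that is in view belongs to the job. What is meant by the battery is not turquoise, and is the larger of those in its own colour.

How it is judged:
At the end, for the whole second after the job is handed in: Fan on white, drive on yellow, battery on purple, heat sink on orange: each within 15 mm of the pad centre, flat on it (0.12 rad), lengthwise within 0.3 rad either way round, released, at rest; red-stickered fan and drive flat, within 20 mm of where they began (horizontal distance between fan and pad_white below 0.015 m and z of fan in the frame of pad_white between 0.005 and 0.012 m and angle between each of fan, drive, battery, heatsink, bad_fan, bad_drive's own z axis and vertical below 0.12 rad and angle between the x axis of fan and the x axis of pad_white, either way round below 0.3 rad and linear speed of each of fan, drive, battery, heatsink below 0.02 m/s and contact force between each of fan, drive, battery, heatsink and the fingers below 0.1 N and horizontal distance between drive and pad_yellow below 0.015 m and z of drive in the frame of pad_yellow between 0.005 and 0.012 m and angle between the x axis of drive and the x axis of pad_yellow, either way round below 0.3 rad and horizontal distance between battery and pad_purple below 0.015 m and z of battery in the frame of pad_purple between 0.005 and 0.012 m and angle between the x axis of battery and the x axis of pad_purple, either way round below 0.3 rad and horizontal distance between heatsink and pad_orange below 0.015 m and z of heatsink in the frame of pad_orange between 0.005 and 0.012 m and angle between the x axis of heatsink and the x axis of pad_orange, either way round below 0.3 rad and distance of each of bad_fan, bad_drive from where it was at the start of the episode below 0.02 m); the robot touches nothing.
It fails at once if the red-stickered fan is moved from its place by more than 20 mm (distance of bad_fan from where it was at the start of the episode above 0.02 m).
It fails at once if the red-stickered drive is moved from its place by more than 20 mm (distance of bad_drive from where it was at the start of the episode above 0.02 m).
It fails at once if a good part is let go in the air (out of the fingers with its underside more than 60 mm above the bench) ((height (world z) of fan above 0.06 m and contact force between fan and the fingers below 0.02 N) or (height (world z) of drive above 0.06 m and contact force between drive and the fingers below 0.02 N) or (height (world z) of battery above 0.06 m and contact force between battery and the fingers below 0.02 N) or (height (world z) of heatsink above 0.06 m and contact force between heatsink and the fingers below 0.02 N)).
It also fails if it takes over 99 s, if anything falls off the work surface, if the arm or the gripper's body presses on something with over 40 N, if the wrist force passes 120 N, or if a joint passes its speed limit or range.

## Working session

There is one attempt and no reset: what is moved stays moved. The work goes in short steps, Python scripts to look and compute and a tool call to move; the robot and the scene stay as the last step left them, time stands still between calls to the robot, and variables do not carry over. Pictures are saved under pics/ and viewed, at most 14 in all, crops included, and the job is handed in when it is done.

Besides the shell and the picture viewer there is one more tool, called after "Call:" by a JSON object that holds its "fn" and its "kwargs". arm_command: Moves the arm, as the interface text tells. Its arguments: {"type":"object","properties":{"deltas":{"type":"array"},"gripper":{"type":"number"},"squeeze":{"type":"number"}},"required":["deltas"]}

```bash
ls; mkdir -p pics
python3 - <<'E'
from plant import monitor, eyes
import cv2
for n in("top","scene"):
    cv2.imwrite(f"pics/{n}0.png",eyes.read_camera(n)); print(n,eyes.camera_model(n))
print(monitor.read_state())
E
```

```text
pics
top {'fx': 485.68891764600147, 'fy': 485.68891764600147, 'cx': 313.97408001692247, 'cy': 198.88203568358804, 'rvec': array([ 2.16034579, -2.1026226 ,  0.1986798 ]), 'tvec': array([-0.02284673,  0.44566714,  1.10879268])}
scene {'fx': 487.92728713333463, 'fy': 487.92728713333463, 'cx': 316.82666201806023, 'cy': 200.57739159093353, 'rvec': array([ 2.01565451,  0.84533864, -0.48601394]), 'tvec': array([-0.27409721, -0.15959554,  1.69670931])}
{'t': 0.1, 'q': array([ 1.20560959e+00,  1.31061566e-01,  1.48921582e+00,  4.61086104e-05,
        1.52301934e+00, -8.53519567e-02]), 'dq': array([ 0.00091017, -0.00172832, -0.00304363,  0.00015453, -0.00036724,
       -0.00046894]), 'joint_torque': array([ 1.12941889e-03, -5.61341321e+01, -4.93096268e+01,  7.70725915e-02,
        2.91876763e-02, -7.19011018e-05]), 'tool_pos': array([0.16543679, 0.57612069, 0.18358184]), 'orientation': array([-4.38074624e-01, -3.11046859e+00,  2.59260769e-03]), 'force': array([-0.30938589,  0.32667585, -0.41435993]), 'wrist_torque': array([-0.02606767,  0.02280059, -0.00896648]), 'gripper_force': 0.0, 'opening': 0.09306945953503573}
```

View pics/top0.png

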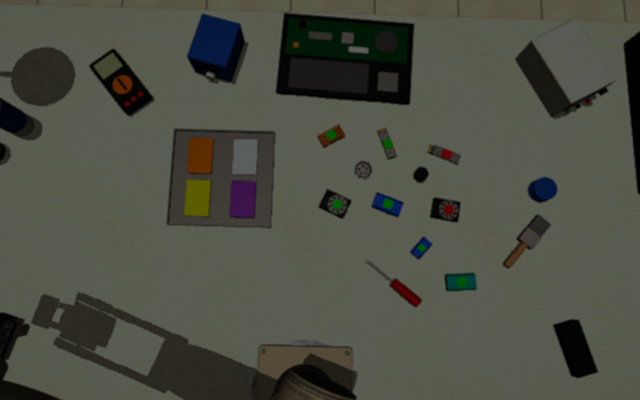

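View pics/scene0.png

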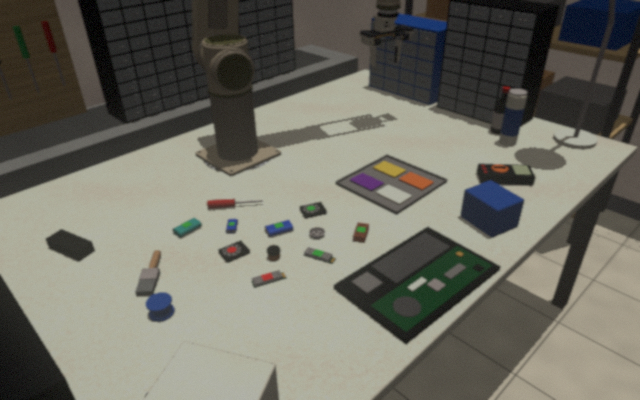

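The top view shows these parts with green stickers:
- fan at (336,204)
- drive at (387,143)
- heat sink at (331,135)

There are three battery-like candidates: blue at (388,204), small blue at (421,248) and turquoise at (461,282). The blue one at (388,204) fits, since it's the larger of the two blue ones and isn't turquoise. The red twins are at (446,210) and (444,154). The pads are orange (200,155), white (245,157), yellow (198,198) and purple (243,199).

```bash
cat > h.py <<'E'
import cv2, numpy as np
from scipy.spatial.transform import Rotation as R
def cast(m,uv,z):
    uv=np.atleast_2d(uv).astype(float); Rm=R.from_rotvec(m["rvec"]).as_matrix()
    c=-Rm.T@m["tvec"]; d=np.c_[(uv[:,0]-m["cx"])/m["fx"],(uv[:,1]-m["cy"])/m["fy"],np.ones(len(uv))]@Rm
    return c+d*((z-c[2])/d[:,2])[:,None]
def axis(pts):  # centre, long-axis angle, size of min rect of xy points
    (c,s,a)=cv2.minAreaRect((np.array(pts)[:,:2]*1000).astype(np.float32))
    if s[0]<s[1]: a+=90; s=s[::-1]
    return np.round(c,1),round((a+90)%180-90,1),np.round(s,1)
E
cat > m0.py <<'E'
from h import *
from plant import eyes
im=cv2.imread("pics/top0.png"); m=eyes.camera_model("top")
hsv=cv2.cvtColor(im,cv2.COLOR_BGR2HSV)
crop=cv2.convertScaleAbs(im[110:310,300:500],alpha=2.2); cv2.imwrite("pics/crop0.png",cv2.resize(crop,(600,600),interpolation=cv2.INTER_CUBIC))
def big(mask,uv,w):
    z=np.zeros_like(mask); u,v=uv; z[v-w:v+w,u-w:u+w]=mask[v-w:v+w,u-w:u+w]
    c=max(cv2.findContours(z,cv2.RETR_EXTERNAL,cv2.CHAIN_APPROX_NONE)[0],key=cv2.contourArea)
    M=cv2.moments(c); return c[:,0],np.array([M["m10"],M["m01"]])/M["m00"]
green=cv2.inRange(hsv,(45,150,70),(75,255,255)); 
bg=im[300,200]*0+np.median(im[110:300,290:520].reshape(-1,3),0)
diff=(np.abs(im.astype(float)-bg).max(2)>28).astype(np.uint8)*255
print("bg",bg)
for n,uv,h in(("fan",(336,204),.014),("drive",(387,143),.013),("battery",(388,204),.02),("heatsink",(331,135),.02),("bad_fan",(446,210),.014),("bad_drive",(444,154),.013),("smallblue",(421,248),.015),("turq",(461,282),.02)):
    c,_=big(diff,uv,20); print(n,"body",*axis(cast(m,c,h*.7)),end=" ")
    try: _,s=big(green,uv,12); print("sticker",np.round(s,1),np.round(cast(m,s,h)[0]*1000,1))
    except Exception: print()
for n,uv in(("orange",(200,155)),("white",(245,157)),("yellow",(198,198)),("purple",(243,199))):
    ref=im[uv[1]-4:uv[1]+5,uv[0]-4:uv[0]+5].reshape(-1,3).mean(0)
    k=(np.abs(im-ref).max(2)<30).astype(np.uint8)*255
    c,s=big(k,uv,28); print(n,*axis(cast(m,c,.011)),np.round(cast(m,s,.011)[0]*1000,1))
E
python3 m0.py
```

```text
bg [80. 93. 90.]
fan body [441.7 -61.6] 65.2 [67.1 52.7] sticker [337. 204.] [439.8 -66.8  14. ]
drive body [ 597.2 -187.6] 20.2 [79.8 26. ] sticker [387.6 143.2] [ 596.2 -189.5   13. ]
battery body [ 442.1 -187.4] 70.2 [70.4 42.7] sticker [387.6 203.4] [ 443.7 -188.2   20. ]
heatsink body [610.6 -48.9] -59.7 [63.8 36.9] sticker [330.8 134.3] [612.7 -48.2  20. ]
bad_fan body [ 435. -329.] 81.4 [68.7 52.9] 
bad_drive body [ 575.2 -329.6] 68.0 [79.1 28.5] 
smallblue body [ 340.2 -268.9] -41.7 [52.4 29.7] sticker [421.4 247.7] [ 339.8 -269.6   15. ]
turq body [ 262.9 -359.8] -88.5 [74.8 39.5] sticker [461.5 281.6] [ 262.6 -361.3   20. ]
orange [552.5 271.8] 0.2 [89.5 60. ] [552.7 271.9  11. ]
white [553.5 162.8] -0.1 [89.  59.7] [553.5 162.7  11. ]
yellow [446.4 272.3] 0.2 [88.9 58.6] [446.6 272.4  11. ]
purple [446.9 162.2] 0.0 [93.9 63.7] [447.  162.4  11. ]
```

View pics/crop0.png

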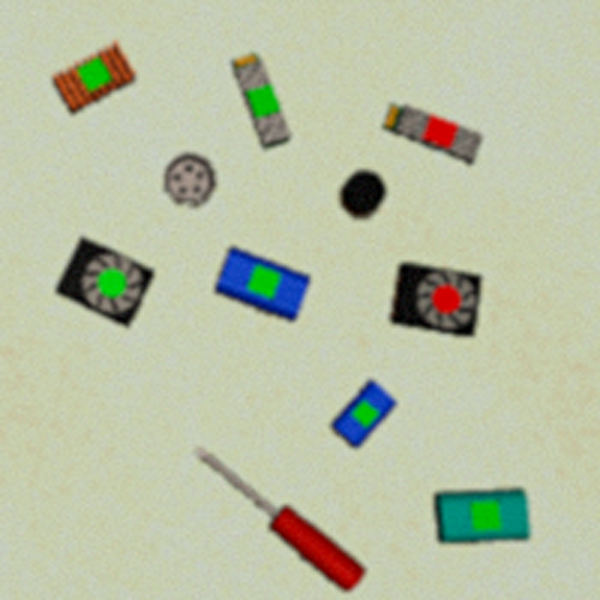

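The crop confirms the larger blue pack at crop (263,281), which is (388,204) in the full image, as the battery. The small blue pack and the turquoise one are decoys. I'm going to the fan first.

Call:
{"fn": "arm_command", "kwargs": {"deltas": [[[1.6,-2.66,-0.4,0,0,-4.12],[1.6,-2.66,-0.4,0,0,-4.12],[1.6,-2.66,-0.4,0,0,-4.12],[1.6,-2.66,-0.4,0,0,-4.12],[1.6,-2.66,-0.4,0,0,-4.12],[1.6,-2.66,-0.4,0,0,-4.12],[1.6,-2.66,-0.4,0,0,-4.12],[1.6,-2.66,-0.4,0,0,-4.12],[1.6,-2.66,-0.4,0,0,-4.12],[1.6,-2.66,-0.4,0,0,-4.12],[1.6,-2.66,-0.4,0,0,-4.12],[1.6,-2.66,-0.4,0,0,-4.12]]], "gripper": 0.6, "squeeze": 15}}

```text
t: 1.1
tool_pos: [0.3579, 0.256, 0.136]
orientation: [-1.703, -2.64, 0.001]
force: [0.8, 0.2, 0.4]
opening: 0.0747
gripper_force: 0.0
```

Call:
{"fn": "arm_command", "kwargs": {"deltas": [[[0.7,-2.66,-0.4,0,0,-4.12],[0.7,-2.66,-0.4,0,0,-4.12],[0.7,-2.66,-0.4,0,0,-4.12],[0.7,-2.66,-0.4,0,0,-4.12],[0.7,-2.66,-0.4,0,0,-4.12],[0.7,-2.66,-0.4,0,0,-4.12],[0.7,-2.66,-0.4,0,0,-4.12],[0.7,-2.66,-0.4,0,0,-4.12],[0.7,-2.66,-0.4,0,0,-4.12],[0.7,-2.66,-0.4,0,0,-4.12],[0.7,-2.66,-0.4,0,0,-4.12],[0.7,-2.66,-0.4,0,0,-4.12]]]}}

```text
t: 2.1
tool_pos: [0.4415, -0.0631, 0.0881]
orientation: [-2.651, -1.685, 0.0]
force: [0.5, 0.8, -0.8]
opening: 0.0742
gripper_force: 0.0
```

```bash
cat >> h.py <<'E'
def st():
    from plant import monitor
    s=monitor.read_state(); Rm=R.from_rotvec(s["orientation"]).as_matrix()
    print("t%.2f tcp mm"%s["t"],np.round(s["tool_pos"]*1000,1),"close-axis deg %.1f"%np.degrees(np.arctan2(Rm[1,1],Rm[0,1])),"tool z",np.round(Rm[:,2],3),"F",np.round(s["force"],1),"open %.1f grip %.1f"%(s["opening"]*1000,s["gripper_force"]))
def snap(cam,fn,gain=2.2):
    from plant import eyes
    m=eyes.camera_model(cam); im=eyes.read_camera(cam); cv2.imwrite(fn,cv2.convertScaleAbs(im,alpha=gain)); return im,m
E
python3 - <<'E'
from h import *
st(); im,m=snap("wrist","pics/w1.png"); print(m)
hsv=cv2.cvtColor(im,cv2.COLOR_BGR2HSV); g=cv2.inRange(hsv,(45,150,60),(75,255,255))
for c in cv2.findContours(g,0,2)[0]:
    if cv2.contourArea(c)>100: M=cv2.moments(c); u=[M["m10"]/M["m00"],M["m01"]/M["m00"]]; print(u,cast(m,u,.014))
E
```

```text
t2.10 tcp mm [441.5 -63.1  88.1] close-axis deg -25.1 tool z [-0.  0. -1.] F [ 0.5  0.8 -0.8] open 74.2 grip 0.0
{'fx': 310.0472517687912, 'fy': 310.0472517687912, 'cx': 317.2275210011494, 'cy': 198.11040161679594, 'rvec': array([-2.79172825,  0.6216257 ,  0.09137257]), 'tvec': array([-0.42662505,  0.11879402,  0.33615012])}
[517.9290870488322, 244.53503184713375] [[ 0.59615934 -0.1894299   0.014     ]]
[499.3511229708694, 98.1572159217256] [[ 0.61675462 -0.0506503   0.014     ]]
```

View pics/w1.png

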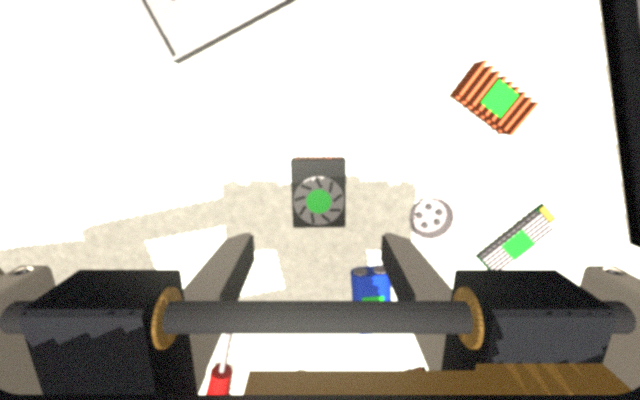

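The wrist view shows the fan at (319,193), well aligned between the fingers, with its hub at (319,201). The drive and heat sink match the top view to within 2-4 mm. I'll check the fan by ray.

Run:
```python
from h import *
from plant import eyes
m=eyes.camera_model("wrist")
print(cast(m,[[319,200.5],[318.5,158],[318.5,227],[292,193],[345,193]],.014).round(4))
print("heat",cast(m,[499.4,98.2],.02).round(4),"drive",cast(m,[517.9,244.5],.013).round(4))
```

```text
[[ 0.4419 -0.0717  0.014 ]
 [ 0.4584 -0.036   0.014 ]
 [ 0.4302 -0.0952  0.014 ]
 [ 0.4226 -0.0546  0.014 ]
 [ 0.4665 -0.0755  0.014 ]]
heat [[ 0.6141 -0.0545  0.02  ]] drive [[ 0.5963 -0.1951  0.013 ]]
```

The arm was still settling when I took that picture. With the camera model from the moment of the picture, the wrist and top views agree, so I'll descend and grip.

Call:
{"fn": "arm_command", "kwargs": {"deltas": [[[0.1,0,-2,0,0,0],[0,0,-2,0,0,0],[0,0,-2,0,0,0],[0,0,-1.3,0,0,0],[0,0,-0.8,0,0,0],[0,0,-0.3,0,0,0],[0,0,0,0,0,0],[0,0,0,0,0,0]]]}}

```text
t: 2.82
tool_pos: [0.4431, -0.0617, 0.0052]
orientation: [2.648, 1.69, 0.001]
force: [0.2, -0.1, 0.1]
opening: 0.0745
gripper_force: 0.0
```

Call:
{"fn": "arm_command", "kwargs": {"deltas": [[[0,0,0,0,0,0],[0,0,0,0,0,0],[0,0,0,0,0,0],[0,0,0,0,0,0],[0,0,0,0,0,0],[0,0,0,0,0,0]]], "gripper": -1}}

```text
t: 3.32
tool_pos: [0.4428, -0.0618, 0.0047]
orientation: [2.648, 1.69, 0.0]
force: [0.2, -0.8, -0.4]
opening: 0.0392
gripper_force: 0.0
```

```bash
python3 -c "
from h import *
st()"
```

```text
t3.32 tcp mm [442.8 -61.8   4.7] close-axis deg -24.9 tool z [ 0. -0. -1.] F [ 0.2 -0.8 -0.4] open 39.2 grip 0.0
```

The opening of 39 mm is less than the fan's 50 mm, with no grip force. I'll look before doing anything else.

Run:
```python
from h import *
snap("wrist","pics/w2.png"); st(); snap("top","pics/t2.png"); im=cv2.imread("pics/t2.png")[100:300,270:470]
a=cv2.imread("pics/w2.png")
cv2.imwrite("pics/w2b.png",np.hstack([cv2.resize(a,(480,300)),cv2.resize(im,(300,300))]))
```

```text
t3.37 tcp mm [442.7 -61.7   4.6] close-axis deg -24.9 tool z [ 0. -0. -1.] F [ 0.4 -0.3  0.6] open 34.9 grip 0.0
```

View pics/w2b.png

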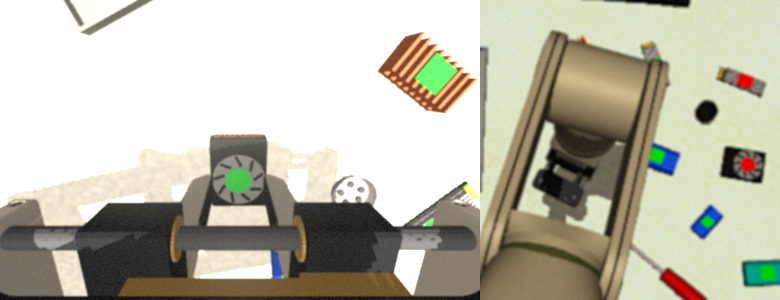

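Run:
```python
from h import *
from plant import eyes
im,m=snap("wrist","pics/w3.png",1.6); st()
im=cv2.imread("pics/w3.png")
K=np.array([[m["fx"],0,m["cx"]],[0,m["fy"],m["cy"]],[0,0,1]])
p=lambda P:cv2.projectPoints(np.array(P,float),m["rvec"],m["tvec"],K,None)[0][:,0]
a=np.radians(65.2);ex=np.array([np.cos(a),np.sin(a),0]);ey=np.array([-ex[1],ex[0],0]);c=np.array([.4425,-.061,.014])
Q=[c+s*ex*.033+t*ey*.025 for s,t in((1,1),(1,-1),(-1,-1),(-1,1))]
print("fan corners",p(Q).round()); print("tcp",p([[.4427,-.0617,.0047]])); 
cv2.polylines(im,[p(Q).astype(int)],True,(255,0,255),1)
u=p([[.4427,-.0617,.0047]])[0].astype(int); cv2.circle(im,tuple(int(x) for x in u),4,(0,0,255),-1)
cv2.imwrite("pics/w3b.png",cv2.resize(im[150:350,200:460],(780,600)))
```

```text
t3.47 tcp mm [442.6 -61.7   4.5] close-axis deg -24.9 tool z [-0.  0. -1.] F [-0.3  1.  -0.3] open 26.8 grip 0.0
fan corners [[277. 181.]
 [356. 181.]
 [352. 274.]
 [280. 274.]]
tcp [[316.96668155 225.50063564]]
```

View pics/w3b.png

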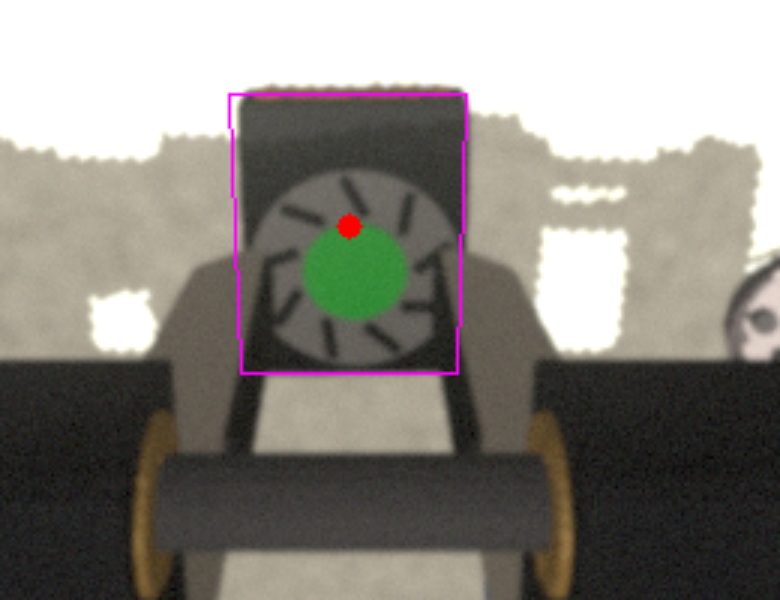

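Run:
```python
from h import *
from plant import eyes
im,m=snap("scene","pics/s3.png",1.8); st()
im=cv2.imread("pics/s3.png")
K=np.array([[m["fx"],0,m["cx"]],[0,m["fy"],m["cy"]],[0,0,1]])
p=lambda P:cv2.projectPoints(np.array(P,float),m["rvec"],m["tvec"],K,None)[0][:,0]
u=p([[.4427,-.0617,.0047]])[0].astype(int); print(u)
x,y=u; cv2.imwrite("pics/s3b.png",cv2.resize(im[y-60:y+30,x-60:x+60],(800,600),interpolation=cv2.INTER_CUBIC))
w=eyes.camera_model("wrist"); Rm=R.from_rotvec(w["rvec"]).as_matrix(); print("wristcam",-Rm.T@w["tvec"],"axis",Rm[2])
for v in(225,233,240): print(v,[cast(w,[317,v],z)[0].round(3) for z in(0,.02,.04)])
```

```text
t3.52 tcp mm [442.7 -61.7   4.5] close-axis deg -24.9 tool z [-0.  0. -1.] F [0.7 0.3 0.2] open 23.0 grip 0.0
[312 210]
wristcam [0.47615251 0.00967221 0.20475117] axis [-0.11989065 -0.2566076  -0.95905097]
225 [array([ 0.442, -0.063,  0.   ]), array([ 0.445, -0.056,  0.02 ]), array([ 0.449, -0.049,  0.04 ])]
233 [array([ 0.439, -0.069,  0.   ]), array([ 0.443, -0.061,  0.02 ]), array([ 0.447, -0.053,  0.04 ])]
240 [array([ 0.437, -0.073,  0.   ]), array([ 0.441, -0.065,  0.02 ]), array([ 0.445, -0.057,  0.04 ])]
```

View pics/s3b.png

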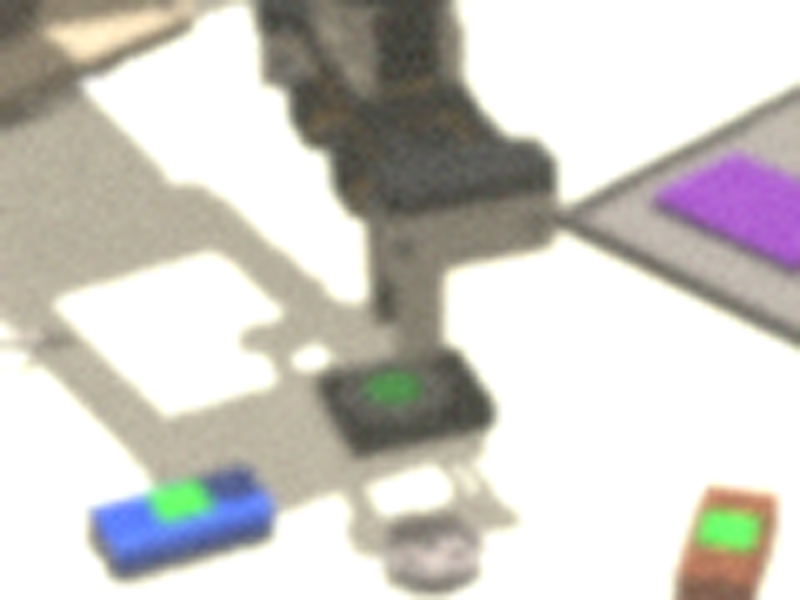

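The scene view shows the fingertips near crop (400,335). That is above the fan and about 10 px above where the reported TCP projects (312,210). So the real fingertips seem to end well above the stated TCP. I'll reopen, then triangulate them across the two views.

Call:
{"fn": "arm_command", "kwargs": {"deltas": [[[0,0,0,0,0,0],[0,0,0,0,0,0],[0,0,0,0,0,0],[0,0,0,0,0,0],[0,0,0,0,0,0],[0,0,0,0,0,0],[0,0,0,0,0,0],[0,0,0,0,0,0]]], "gripper": 0.6}}

```text
t: 4.18
tool_pos: [0.4427, -0.0617, 0.0045]
orientation: [2.648, 1.69, -0.0]
force: [1.6, 0.2, -0.5]
opening: 0.0711
gripper_force: 0.0
```

Run:
```python
from h import *
from plant import eyes
st()
_,w=snap("wrist","pics/w4.png",2); _,s=snap("scene","pics/s4.png",1.8)
def P(m): return np.array([[m["fx"],0,m["cx"]],[0,m["fy"],m["cy"]],[0,0,1]])@np.c_[R.from_rotvec(m["rvec"]).as_matrix(),m["tvec"]]
X=cv2.triangulatePoints(P(w),P(s),np.array([[317.5],[234.]]),np.array([[312.3],[200.2]])); print("tip mid",(X[:3]/X[3]).ravel())
a=cv2.imread("pics/w4.png")[190:340,190:450]; b=cv2.imread("pics/s4.png")[150:240,262:362]
cv2.imwrite("pics/ws4.png",np.hstack([cv2.resize(a,(420,400)),cv2.resize(b,(380,400),interpolation=2)]))
```

```text
t4.18 tcp mm [442.7 -61.7   4.5] close-axis deg -24.9 tool z [-0. -0. -1.] F [ 1.6  0.2 -0.5] open 71.1 grip 0.0
tip mid [ 0.4418593  -0.05836541  0.03730551]
```

View pics/ws4.png

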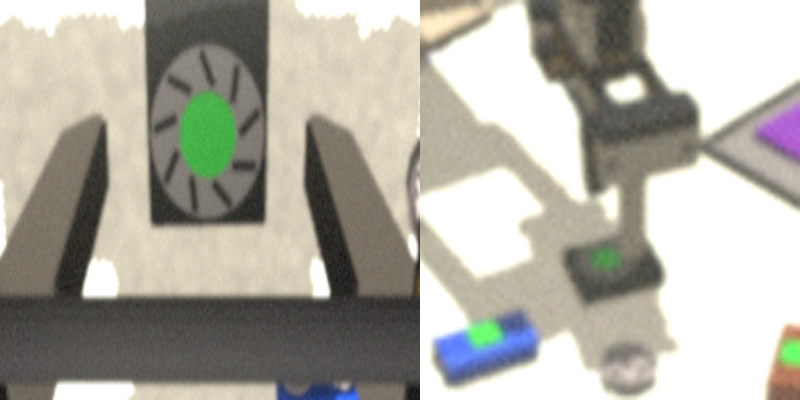

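Left: the tips at about crop (105,118) and (310,118) straddle the fan. Triangulation puts them near z≈36 mm while the reported TCP is at 4.5 mm, so they are about 32 mm short. I'll descend carefully and watch the force.

Call:
{"fn": "arm_command", "kwargs": {"deltas": [[[0,0,-0.7,0,0,0],[0,0,-0.7,0,0,0],[0,0,-0.6,0,0,0],[0,0,-0.4,0,0,0],[0,0,0,0,0,0]]]}}

```text
t: 4.7
tool_pos: [0.4413, -0.0614, -0.0211]
orientation: [-2.647, -1.689, 0.003]
force: [-1.0, -0.1, -0.6]
opening: 0.0743
gripper_force: 0.0
```

Call:
{"fn": "arm_command", "kwargs": {"deltas": [[[0,0,-0.2,0,0,0],[0,0,0,0,0,0],[0,0,0,0,0,0]]]}}

```text
t: 4.95
tool_pos: [0.4428, -0.0618, -0.0214]
orientation: [2.648, 1.69, 0.0]
force: [0.1, -1.0, 0.4]
opening: 0.0745
gripper_force: 0.0
```

Run:
```python
from h import *
st()
_,w=snap("wrist","pics/w5.png",2); _,s=snap("scene","pics/s5.png",1.8)
a=cv2.imread("pics/w5.png")[190:340,190:450]; b=cv2.imread("pics/s5.png")[150:240,262:362]
cv2.imwrite("pics/ws5.png",np.hstack([cv2.resize(a,(420,400)),cv2.resize(b,(380,400),interpolation=2)]))
```

```text
t4.95 tcp mm [442.8 -61.8 -21.4] close-axis deg -24.9 tool z [ 0. -0. -1.] F [ 0.1 -1.   0.4] open 74.5 grip 0.0
```

View pics/ws5.png

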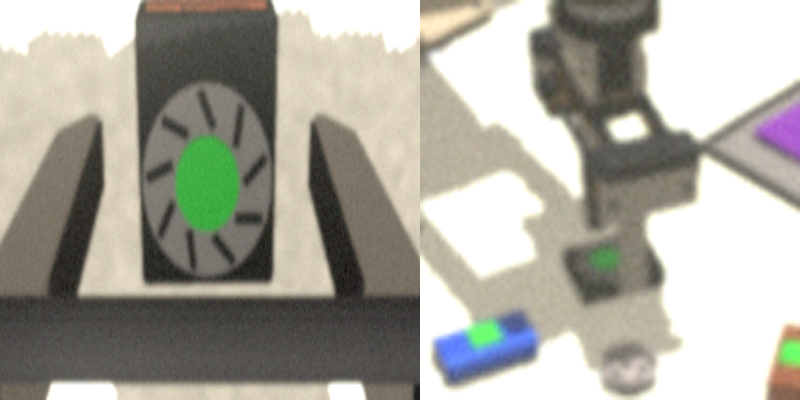

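The fingers now straddle the fan and are still descending freely. I'll feel for the bench in small steps.

Call:
{"fn": "arm_command", "kwargs": {"deltas": [[[0,0,-0.2,0,0,0],[0,0,-0.2,0,0,0],[0,0,0,0,0,0]]]}}

```text
t: 5.3
tool_pos: [0.4424, -0.0617, -0.0259]
orientation: [-2.648, -1.69, 0.0]
force: [-0.4, 0.5, 0.4]
opening: 0.0744
gripper_force: 0.0
```

Call:
{"fn": "arm_command", "kwargs": {"deltas": [[[0,0,-0.15,0,0,0],[0,0,0,0,0,0]]]}}

```text
t: 5.47
tool_pos: [0.4425, -0.0617, -0.0272]
orientation: [-2.648, -1.69, 0.0]
force: [-0.2, -0.5, 0.8]
opening: 0.0742
gripper_force: 0.0
```

Call:
{"fn": "arm_command", "kwargs": {"deltas": [[[0,0,-0.15,0,0,0],[0,0,0,0,0,0]]]}}

```text
t: 5.63
tool_pos: [0.4425, -0.0617, -0.0287]
orientation: [-2.648, -1.69, 0.0]
force: [-0.2, 0.3, -0.7]
opening: 0.074
gripper_force: 0.0
```

Call:
{"fn": "arm_command", "kwargs": {"deltas": [[[0,0,-0.15,0,0,0],[0,0,0,0,0,0]]]}}

```text
t: 5.8
tool_pos: [0.4426, -0.0617, -0.0302]
orientation: [-2.648, -1.69, 0.0]
force: [0.8, -0.3, 0.5]
opening: 0.074
gripper_force: 0.0
```

Call:
{"fn": "arm_command", "kwargs": {"deltas": [[[0,0,0,0,0,0],[0,0,0,0,0,0],[0,0,0,0,0,0],[0,0,0,0,0,0],[0,0,0,0,0,0],[0,0,0,0,0,0],[0,0,0,0,0,0]]], "gripper": -1}}

```text
t: 6.38
tool_pos: [0.4427, -0.0617, -0.0299]
orientation: [2.648, 1.69, 0.0]
force: [-0.5, 0.0, -0.7]
opening: 0.0501
gripper_force: 15.0
```

Gripped: 50.1 mm at 15 N. Next I lift 51 mm, carry to white and turn −65°.

Call:
{"fn": "arm_command", "kwargs": {"deltas": [[[0,0,1.3,0,0,0],[0,0,1.9,0,0,0],[0,0,1.9,0,0,0],[0.6,1.2,0,0,0,-3.5],[1.1,2.2,0,0,0,-6.5],[1.1,2.2,0,0,0,-6.5],[1.1,2.2,0,0,0,-6.5],[1.1,2.2,0,0,0,-6.5],[1.1,2.2,0,0,0,-6.5],[1.1,2.2,0,0,0,-6.5],[1.1,2.2,0,0,0,-6.5],[1.1,2.2,0,0,0,-6.5]]]}}

```text
t: 7.38
tool_pos: [0.5369, 0.1275, 0.0208]
orientation: [3.131, 0.254, -0.0]
force: [1.2, 0.9, -1.3]
opening: 0.0495
gripper_force: 15.0
```

Call:
{"fn": "arm_command", "kwargs": {"deltas": [[[1.1,2.2,0,0,0,-5.0],[1.1,2.2,0,0,0,-3.0],[0.6,1.4,0,0,0,-2.1],[0,0,0,0,0,0],[0,0,0,0,0,0],[0,0,0,0,0,0]]]}}

```text
t: 7.88
tool_pos: [0.5641, 0.1837, 0.0206]
orientation: [3.141, -0.012, -0.002]
force: [0.0, 0.2, -0.6]
opening: 0.05
gripper_force: 15.0
```

Run:
```python
from h import *
st()
im,m=snap("wrist","pics/w6.png",2)
hsv=cv2.cvtColor(im,cv2.COLOR_BGR2HSV); g=cv2.inRange(hsv,(45,120,40),(75,255,255))
for c in cv2.findContours(g,0,2)[0]:
    if cv2.contourArea(c)>150: M=cv2.moments(c); u=[M["m10"]/M["m00"],M["m01"]/M["m00"]]; print(np.round(u),cast(m,u,.064).round(4))
```

```text
t7.88 tcp mm [564.1 183.7  20.6] close-axis deg -90.4 tool z [-0.001 -0.001 -1.   ] F [ 0.   0.2 -0.6] open 50.0 grip 15.0
[317. 265.] [[0.5574 0.1835 0.064 ]]
```

View pics/w6.png

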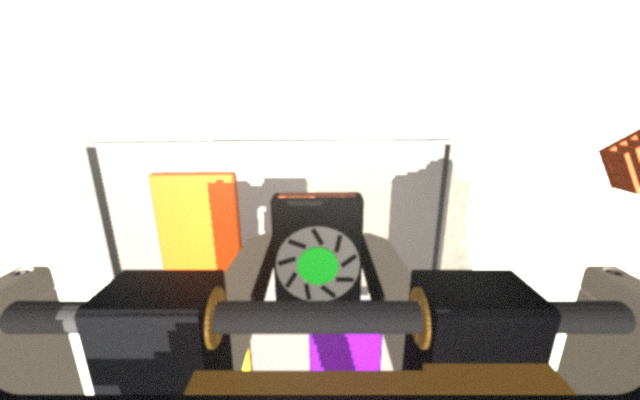

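The fan is held level at (317,265). I overshot by about 1 cm in x and 2 cm in y through a summing slip, so I'll correct that and then lower.

Call:
{"fn": "arm_command", "kwargs": {"deltas": [[[-0.5,-1.0,0,0,0,0.3],[-0.5,-1.1,0,0,0,0],[0,0,-1,0,0,0],[0,0,-1,0,0,0],[0,0,-0.9,0,0,0],[0,0,-0.5,0,0,0],[0,0,-0.3,0,0,0],[0,0,-0.15,0,0,0],[0,0,0,0,0,0],[0,0,0,0,0,0]]]}}

```text
t: 8.77
tool_pos: [0.5549, 0.1635, -0.0173]
orientation: [-3.142, 0.005, -0.0]
force: [-0.2, 0.4, -0.8]
opening: 0.0499
gripper_force: 15.0
```

Call:
{"fn": "arm_command", "kwargs": {"deltas": [[[-0.1,-0.1,-0.1,0,0,0],[0,0,-0.1,0,0,0],[0,0,0,0,0,0]]]}}

```text
t: 9.02
tool_pos: [0.5541, 0.1624, -0.0189]
orientation: [-3.141, 0.006, -0.001]
force: [-1.3, -0.8, 2.2]
opening: 0.0498
gripper_force: 15.0
```

Touched down at 2.2 N. I'll release, rise and go to the heat sink at (611.5, −48.5), with the closing axis at +30°.

Call:
{"fn": "arm_command", "kwargs": {"deltas": [[[0,0,0,0,0,0],[0,0,0,0,0,0],[0,0,0,0,0,0],[0,0,0,0,0,0],[0,0,1,0,0,0],[0,0,1.5,0,0,0],[0,0,2,0,0,0],[0,0,2,0,0,0]]], "gripper": 0.5}}

```text
t: 9.68
tool_pos: [0.5532, 0.1622, 0.0464]
orientation: [3.141, -0.006, -0.002]
force: [-0.1, -0.1, 0.2]
opening: 0.0698
gripper_force: 0.0
```

Call:
{"fn": "arm_command", "kwargs": {"deltas": [[[0.29,-1.05,0,0,0,6],[0.29,-1.05,0,0,0,6],[0.29,-1.05,0,0,0,6],[0.29,-1.05,0,0,0,6],[0.29,-1.05,0,0,0,6],[0.29,-1.05,0,0,0,6],[0.29,-1.05,0,0,0,6],[0.29,-1.05,0,0,0,6],[0.29,-1.05,0,0,0,6],[0.29,-1.05,0,0,0,6]]]}}

```text
t: 10.52
tool_pos: [0.583, 0.0568, 0.0464]
orientation: [2.719, 1.573, 0.001]
force: [-0.2, -0.3, 0.8]
opening: 0.07
gripper_force: 0.0
```

Call:
{"fn": "arm_command", "kwargs": {"deltas": [[[0.29,-1.05,0,0,0,6],[0.29,-1.05,0,0,0,6],[0.29,-1.05,0,0,0,6],[0.29,-1.05,0,0,0,6],[0.29,-1.05,0,0,0,6],[0.29,-1.05,0,0,0,6],[0.29,-1.05,0,0,0,6],[0.29,-1.05,0,0,0,6],[0.29,-1.05,0,0,0,6],[0.29,-1.05,0,0,0,6],[0,0,0,0,0,0],[0,0,0,0,0,0]]], "squeeze": 25}}

```text
t: 11.52
tool_pos: [0.6119, -0.048, 0.0461]
orientation: [1.582, 2.714, 0.001]
force: [-0.5, -0.4, -0.0]
opening: 0.0695
gripper_force: 0.0
```

```bash
cat >> h.py <<'E'
def stickers(z,cam="wrist",fn="pics/x.png"):
    im,m=snap(cam,fn); hsv=cv2.cvtColor(im,cv2.COLOR_BGR2HSV); g=cv2.inRange(hsv,(45,130,45),(75,255,255))
    for c in cv2.findContours(g,0,2)[0]:
        if cv2.contourArea(c)>(15 if cam=="top" else 120):
            M=cv2.moments(c); u=[M["m10"]/M["m00"],M["m01"]/M["m00"]]; q=cast(m,c[:,0],z)
            print(cam,np.round(u),(cast(m,u,z)[0]*1000).round(1),"rect",*axis(q))
E
python3 -c "
from h import *
st(); stickers(.02,fn='pics/w7.png')"
```

```text
t11.52 tcp mm [611.9 -48.   46.1] close-axis deg 29.5 tool z [ 0.  0. -1.] F [-0.5 -0.4 -0. ] open 69.5 grip 0.0
wrist [ 51. 259.] [ 444.1 -188.5   20. ] rect [ 444.  -189.6] 71.1 [22.2 20.9]
wrist [611. 250.] [832.1  41.2  20. ] rect [828.1  33.7] 45.9 [58.7 57.3]
wrist [318. 216.] [613.5 -49.6  20. ] rect [613.6 -49.6] -57.5 [21.6 21.3]
```

Call:
{"fn": "arm_command", "kwargs": {"deltas": [[[0.1,-0.1,-2,0,0,1.5],[0,0,-2,0,0,0],[0,0,-1.5,0,0,0],[0,0,-1,0,0,0],[0,0,-0.7,0,0,0],[0,0,-0.3,0,0,0],[0,0,0,0,0,0]]]}}

```text
t: 12.15
tool_pos: [0.6124, -0.0484, -0.0298]
orientation: [-1.541, -2.737, 0.0]
force: [-0.2, -0.8, -0.2]
opening: 0.0693
gripper_force: 0.0
```

Call:
{"fn": "arm_command", "kwargs": {"deltas": [[[0,0,0,0,0,0],[0,0,0,0,0,0],[0,0,0,0,0,0],[0,0,0,0,0,0],[0,0,0,0,0,0],[0,0,0,0,0,0],[0,0,0,0,0,0],[0,0,0,0,0,0],[0,0,0,0,0,0]]], "gripper": -1}}

```text
t: 12.9
tool_pos: [0.6129, -0.0488, -0.0292]
orientation: [1.54, 2.738, 0.0]
force: [-0.3, -0.2, 2.4]
opening: 0.0318
gripper_force: 25.0
```

Call:
{"fn": "arm_command", "kwargs": {"deltas": [[[0,0,1.3,0,0,0],[0,0,1.9,0,0,0],[0,0,2.0,0,0,0],[-0.2,1.0,0,0,0,2],[-0.4,2.0,0,0,0,3.8],[-0.4,2.0,0,0,0,3.8],[-0.4,2.0,0,0,0,3.8],[-0.4,2.0,0,0,0,3.8],[-0.4,2.0,0,0,0,3.8],[-0.4,2.0,0,0,0,3.8],[-0.4,2.0,0,0,0,3.8],[-0.4,2.0,0,0,0,3.8]]]}}

```text
t: 13.9
tool_pos: [0.5775, 0.1229, 0.0218]
orientation: [-0.707, -3.06, 0.0]
force: [0.4, -0.2, -1.7]
opening: 0.0318
gripper_force: 25.0
```

Call:
{"fn": "arm_command", "kwargs": {"deltas": [[[-0.4,2.0,0,0,0,3.8],[-0.4,2.0,0,0,0,3.8],[-0.4,2.0,0,0,0,3.8],[-0.4,2.0,0,0,0,3.8],[-0.4,2.0,0,0,0,3.8],[-0.4,2.0,0,0,0,3.8],[-0.2,2.0,0,0,0,3.6],[0,1.1,0,0,0,0],[0,0,0,0,0,0],[0,0,0,0,0,0],[0,0,0,0,0,0]]]}}

```text
t: 14.82
tool_pos: [0.5526, 0.2714, 0.0222]
orientation: [0.001, -3.141, 0.001]
force: [0.3, -0.9, -1.6]
opening: 0.0316
gripper_force: 25.0
```

```bash
python3 -c "
from h import *
st(); stickers(.071,fn='pics/w8.png')"
```

```text
t14.82 tcp mm [552.6 271.4  22.2] close-axis deg 90.0 tool z [-0.    -0.001 -1.   ] F [ 0.3 -0.9 -1.6] open 31.6 grip 25.0
wrist [317. 260.] [553.5 271.2  71. ] rect [553.9 271.2] 0.0 [22.2 21.9]
wrist [155. 221.] [531.  187.1  71. ] rect [531.2 187.1] -71.3 [16.9 16.7]
```

Call:
{"fn": "arm_command", "kwargs": {"deltas": [[[0,0,-1,0,0,0],[0,0,-1.2,0,0,0],[0,0,-0.9,0,0,0],[0,0,-0.5,0,0,0],[0,0,-0.3,0,0,0],[0,0,-0.1,0,0,0],[0,0,0,0,0,0],[0,0,0,0,0,0]]]}}

```text
t: 15.53
tool_pos: [0.5528, 0.2723, -0.0175]
orientation: [-0.002, 3.141, 0.0]
force: [-0.5, 0.0, -0.6]
opening: 0.032
gripper_force: 25.0
```

Call:
{"fn": "arm_command", "kwargs": {"deltas": [[[0,0,-0.1,0,0,0],[0,0,0,0,0,0]]]}}

```text
t: 15.7
tool_pos: [0.553, 0.2725, -0.0182]
orientation: [-0.003, 3.141, 0.0]
force: [-0.1, -0.2, -1.0]
opening: 0.0315
gripper_force: 25.0
```

Call:
{"fn": "arm_command", "kwargs": {"deltas": [[[0,0,0,0,0,0],[0,0,0,0,0,0],[0,0,0,0,0,0],[0,0,0,0,0,0],[0,0,1,0,0,0],[0,0,1.5,0,0,0],[0,0,2,0,0,0],[0,0,2,0,0,0]]], "gripper": 0.25}}

```text
t: 16.37
tool_pos: [0.5523, 0.2721, 0.0475]
orientation: [0.002, -3.141, 0.0]
force: [-0.1, -0.3, -0.7]
opening: 0.0582
gripper_force: 0.0
```

Call:
{"fn": "arm_command", "kwargs": {"deltas": [[[0.26,-1.7,0,0,0,1.2],[0.26,-2.8,0,0,0,1.2],[0.26,-2.8,0,0,0,1.2],[0.26,-2.8,0,0,0,1.2],[0.26,-2.8,0,0,0,1.2],[0.26,-2.8,0,0,0,1.2],[0.26,-2.8,0,0,0,1.2],[0.26,-2.8,0,0,0,1.2],[0.26,-2.8,0,0,0,1.2],[0.26,-2.8,0,0,0,1.2]]]}}

```text
t: 17.2
tool_pos: [0.579, 0.0019, 0.0476]
orientation: [-0.332, 3.123, -0.0]
force: [0.2, 0.2, -0.4]
opening: 0.0581
gripper_force: 0.0
```

Call:
{"fn": "arm_command", "kwargs": {"deltas": [[[0.26,-2.8,0,0,0,1.2],[0.26,-2.8,0,0,0,1.2],[0.26,-2.8,0,0,0,1.2],[0.26,-2.8,0,0,0,1.2],[0.26,-2.8,0,0,0,1.2],[0.26,-2.8,0,0,0,1.2],[0.26,-2.4,0,0,0,1.0],[0,0,0,0,0,0],[0,0,0,0,0,0],[0,0,0,0,0,0]]]}}

```text
t: 18.03
tool_pos: [0.5969, -0.1883, 0.0469]
orientation: [-0.552, 3.092, 0.001]
force: [0.5, 0.5, 0.2]
opening: 0.0579
gripper_force: 0.0
```

```bash
python3 -c "
from h import *
st(); stickers(.013,fn='pics/w9.png')"
```

```text
t18.03 tcp mm [ 596.9 -188.3   46.9] close-axis deg 110.2 tool z [ 0.  0. -1.] F [0.5 0.5 0.2] open 57.9 grip 0.0
wrist [315. 208.] [ 596.3 -190.6   13. ] rect [ 596.6 -190.4] 20.2 [20.9 19.2]
wrist [397.   9.] [ 446.  -187.2   13. ] rect [ 442.2 -188.5] 70.2 [22.2 21.8]
```

Call:
{"fn": "arm_command", "kwargs": {"deltas": [[[0,-0.1,-2,0,0,0],[0,0,-2,0,0,0],[0,0,-1.5,0,0,0],[0,0,-1,0,0,0],[0,0,-0.7,0,0,0],[0,0,-0.4,0,0,0],[0,0,-0.1,0,0,0],[0,0,0,0,0,0]]]}}

```text
t: 18.75
tool_pos: [0.5973, -0.1896, -0.03]
orientation: [-0.554, 3.092, -0.001]
force: [-0.8, -0.9, 0.4]
opening: 0.0581
gripper_force: 0.0
```

Call:
{"fn": "arm_command", "kwargs": {"deltas": [[[0,0,0,0,0,0],[0,0,0,0,0,0],[0,0,0,0,0,0],[0,0,0,0,0,0],[0,0,0,0,0,0],[0,0,0,0,0,0],[0,0,0,0,0,0],[0,0,0,0,0,0]]], "gripper": -1, "squeeze": 15}}

```text
t: 19.42
tool_pos: [0.597, -0.1898, -0.0303]
orientation: [-0.553, 3.092, -0.0]
force: [-0.3, -0.6, 1.5]
opening: 0.0241
gripper_force: 15.0
```

Call:
{"fn": "arm_command", "kwargs": {"deltas": [[[0,0,1.3,0,0,0],[0,0,1.9,0,0,0],[0,0,2.0,0,0,0],[-0.6,1.66,0,0,0,-0.6],[-0.85,2.62,0,0,0,-1.15],[-0.85,2.62,0,0,0,-1.15],[-0.85,2.62,0,0,0,-1.15],[-0.85,2.62,0,0,0,-1.15],[-0.85,2.62,0,0,0,-1.15],[-0.85,2.62,0,0,0,-1.15],[-0.85,2.62,0,0,0,-1.15],[-0.85,2.62,0,0,0,-1.15]]]}}

```text
t: 20.42
tool_pos: [0.5226, 0.0376, 0.0226]
orientation: [-0.285, 3.128, -0.0]
force: [0.2, 0.2, -1.0]
opening: 0.0238
gripper_force: 15.0
```

Call:
{"fn": "arm_command", "kwargs": {"deltas": [[[-0.85,2.62,0,0,0,-1.15],[-0.85,2.62,0,0,0,-1.15],[-0.85,2.62,0,0,0,-1.15],[-0.85,2.62,0,0,0,-1.15],[-0.85,2.62,0,0,0,-1.15],[-0.85,2.62,0,0,0,-1.15],[-0.85,2.62,0,0,0,-1.15],[-0.85,2.62,0,0,0,-1.15],[-0.85,2.62,0,0,0,-1.15],[0,0,0,0,0,0],[0,0,0,0,0,0],[0,0,0,0,0,0]]]}}

```text
t: 21.42
tool_pos: [0.4466, 0.2721, 0.0221]
orientation: [-0.006, 3.141, -0.0]
force: [-0.1, -0.2, -1.1]
opening: 0.024
gripper_force: 15.0
```

```bash
python3 -c "
from h import *
st(); stickers(.064,fn='pics/w10.png')"
```

```text
t21.42 tcp mm [446.6 272.1  22.1] close-axis deg 90.2 tool z [ 0.001 -0.    -1.   ] F [-0.1 -0.2 -1.1] open 24.0 grip 15.0
wrist [317. 360.] [520.8 272.2  64. ] rect [521.2 272.4] -89.8 [18.4 16.3]
wrist [317. 253.] [446.6 272.   64. ] rect [446.7 271.7] 1.2 [22.9 21.5]
```

Call:
{"fn": "arm_command", "kwargs": {"deltas": [[[0,0,-1,0,0,0],[0,0,-1.2,0,0,0],[0,0,-0.9,0,0,0],[0,0,-0.5,0,0,0],[0,0,-0.3,0,0,0],[0,0,-0.2,0,0,0],[0,0,-0.05,0,0,0],[0,0,0,0,0,0],[0,0,0,0,0,0]]]}}

```text
t: 22.22
tool_pos: [0.4465, 0.2721, -0.0197]
orientation: [0.004, -3.142, 0.0]
force: [-2.4, -2.4, 3.7]
opening: 0.0239
gripper_force: 15.0
```

Call:
{"fn": "arm_command", "kwargs": {"deltas": [[[0,0,0,0,0,0],[0,0,0,0,0,0],[0,0,0,0,0,0],[0,0,0,0,0,0],[0,0,1,0,0,0],[0,0,1.5,0,0,0],[0,0,2,0,0,0],[0,0,2,0,0,0]]], "gripper": 0.25}}

```text
t: 22.88
tool_pos: [0.446, 0.2721, 0.046]
orientation: [0.004, -3.141, 0.001]
force: [0.2, 0.8, 0.6]
opening: 0.0579
gripper_force: 0.0
```

Call:
{"fn": "arm_command", "kwargs": {"deltas": [[[0,-2.3,0,0,0,-5.5],[0,-2.3,0,0,0,-5.5],[0,-2.3,0,0,0,-5.5],[0,-2.3,0,0,0,-5.5],[0,-2.3,0,0,0,-5.5],[0,-2.3,0,0,0,-5.5],[0,-2.3,0,0,0,-5.5],[0,-2.3,0,0,0,-5.5],[0,-2.3,0,0,0,-5.5],[0,-2.3,0,0,0,-5.5]]], "gripper": 0.5}}

```text
t: 23.72
tool_pos: [0.4465, 0.0412, 0.0459]
orientation: [1.453, 2.784, 0.001]
force: [0.4, 0.4, 0.4]
opening: 0.0694
gripper_force: 0.0
```

Call:
{"fn": "arm_command", "kwargs": {"deltas": [[[0,-2.3,0,0,0,-5.5],[0,-2.3,0,0,0,-5.5],[0,-2.3,0,0,0,-5.5],[0,-2.3,0,0,0,-5.5],[0,-2.3,0,0,0,-5.5],[0,-2.3,0,0,0,-5.5],[0,-2.3,0,0,0,-5.5],[0,-2.3,0,0,0,-5.5],[0,-2.3,0,0,0,-5.5],[-0.3,-2.3,0,0,0,-5.5],[0,0,0,0,0,0],[0,0,0,0,0,0]]]}}

```text
t: 24.72
tool_pos: [0.4434, -0.1886, 0.0457]
orientation: [2.572, 1.803, 0.001]
force: [-0.1, 0.5, 0.1]
opening: 0.0702
gripper_force: 0.0
```

```bash
python3 -c "
from h import *
st(); stickers(.02,fn='pics/w11.png')"
```

```text
t24.72 tcp mm [ 443.4 -188.6   45.7] close-axis deg -19.9 tool z [ 0.001 -0.    -1.   ] F [-0.1  0.5  0.1] open 70.2 grip 0.0
wrist [319. 214.] [ 444.4 -189.4   20. ] rect [ 444.4 -189.4] -19.9 [21.1 20.4]
```

Call:
{"fn": "arm_command", "kwargs": {"deltas": [[[0.05,0,-2,0,0,0],[0,0,-2,0,0,0],[0,0,-1.5,0,0,0],[0,0,-1,0,0,0],[0,0,-0.7,0,0,0],[0,0,-0.3,0,0,0],[0,0,0,0,0,0],[0,0,0,0,0,0]]]}}

```text
t: 25.43
tool_pos: [0.4444, -0.1878, -0.0293]
orientation: [2.57, 1.805, 0.001]
force: [0.7, -0.1, -0.9]
opening: 0.0699
gripper_force: 0.0
```

Call:
{"fn": "arm_command", "kwargs": {"deltas": [[[0,0,0,0,0,0],[0,0,0,0,0,0],[0,0,0,0,0,0],[0,0,0,0,0,0],[0,0,0,0,0,0],[0,0,0,0,0,0],[0,0,0,0,0,0],[0,0,0,0,0,0]]], "gripper": -1, "squeeze": 25}}

```text
t: 26.1
tool_pos: [0.444, -0.1879, -0.0297]
orientation: [2.571, 1.805, 0.0]
force: [-1.1, 0.7, 2.5]
opening: 0.0397
gripper_force: 25.0
```

Call:
{"fn": "arm_command", "kwargs": {"deltas": [[[0,0,1.3,0,0,0],[0,0,1.9,0,0,0],[0,0,2.0,0,0,0],[0.3,1.3,0,0,0,-2.5],[0,2.5,0,0,0,-5],[0,2.5,0,0,0,-5],[0,2.5,0,0,0,-5],[0,2.5,0,0,0,-5],[0,2.5,0,0,0,-5],[0,2.5,0,0,0,-5],[0,2.5,0,0,0,-5],[0,2.5,0,0,0,-5]]]}}

```text
t: 27.1
tool_pos: [0.4464, 0.0265, 0.0218]
orientation: [-3.052, -0.744, 0.001]
force: [-0.5, 0.4, -1.2]
opening: 0.04
gripper_force: 25.0
```

Call:
{"fn": "arm_command", "kwargs": {"deltas": [[[0,2.5,0,0,0,-5],[0,2.5,0,0,0,-5],[0,2.5,0,0,0,-5],[0,2.5,0,0,0,-5],[0,2.5,0,0,0,-5],[0,1.3,0,0,0,-2.5],[0,0,0,0,0,0],[0,0,0,0,0,0],[0,0,0,0,0,0]]]}}

```text
t: 27.85
tool_pos: [0.4465, 0.1627, 0.0217]
orientation: [3.141, 0.006, -0.001]
force: [-0.6, -0.9, -0.5]
opening: 0.0394
gripper_force: 25.0
```

```bash
python3 -c "
from h import *
st(); stickers(.071,fn='pics/w12.png')"
```

```text
t27.85 tcp mm [446.5 162.7  21.7] close-axis deg -89.8 tool z [-0.001 -0.001 -1.   ] F [-0.6 -0.9 -0.5] open 39.4 grip 25.0
wrist [317. 261.] [445.4 162.5  71. ] rect [445.2 162.5] -89.8 [21.6 21. ]
wrist [157. 227.] [464.9 246.3  71. ] rect [464.9 246.4] 0.3 [17.9 16.4]
wrist [319.  66.] [543.1 162.2  71. ] rect [542.9 162.1] -89.8 [16.3 16.3]
wrist [123.  52.] [548.5 249.2  71. ] rect [548.2 249.3] -89.8 [17.6 17.5]
```

Call:
{"fn": "arm_command", "kwargs": {"deltas": [[[0.1,0,-1,0,0,0],[0,0,-1.2,0,0,0],[0,0,-0.9,0,0,0],[0,0,-0.5,0,0,0],[0,0,-0.3,0,0,0],[0,0,-0.15,0,0,0],[0,0,0,0,0,0],[0,0,0,0,0,0]]]}}

```text
t: 28.57
tool_pos: [0.4482, 0.1633, -0.0182]
orientation: [-3.141, -0.004, -0.001]
force: [-0.7, 1.3, -0.8]
opening: 0.0397
gripper_force: 25.0
```

Call:
{"fn": "arm_command", "kwargs": {"deltas": [[[0,0,0,0,0,0],[0,0,0,0,0,0],[0,0,0,0,0,0],[0,0,0,0,0,0],[0,0,1,0,0,0],[0,0,1.5,0,0,0],[0,0,2,0,0,0],[0,0,2,0,0,0],[0,0,4,0,0,0]]], "gripper": 0.4}}

```text
t: 29.32
tool_pos: [0.4449, 0.1625, 0.0846]
orientation: [3.14, 0.004, -0.01]
force: [0.6, -0.5, -0.6]
opening: 0.065
gripper_force: 0.0
```

Call:
{"fn": "arm_command", "kwargs": {"deltas": [[[0,-2.8,1,0,0,0],[0,-2.8,1,0,0,0],[0,-2.8,1,0,0,0],[0,-2.8,0,0,0,0],[0,-2.8,0,0,0,0],[0,-2.8,0,0,0,0],[0,-2.8,0,0,0,0],[0,-2.8,0,0,0,0],[0,-2.8,0,0,0,0],[0,-2.8,0,0,0,0],[0,0,0,0,0,0],[0,0,0,0,0,0]]]}}

```text
t: 30.32
tool_pos: [0.4478, -0.1179, 0.1173]
orientation: [3.142, -0.001, 0.001]
force: [-0.7, 0.8, -0.4]
opening: 0.0652
gripper_force: 0.0
```

Run:
```python
from h import *
st(); stickers(.028,"top",'pics/t12.png')
cv2.imwrite("pics/t12c.png",cv2.resize(cv2.imread("pics/t12.png")[110:290,150:480],(792,432),interpolation=2))
```

```text
t30.32 tcp mm [ 447.8 -117.9  117.3] close-axis deg -90.0 tool z [ 0.001 -0.    -1.   ] F [-0.7  0.8 -0.4] open 65.2 grip 0.0
top [461. 282.] [ 262.6 -358.9   28. ] rect [ 262.7 -358.9] -88.5 [21.5 20.6]
top [421. 248.] [ 338.9 -266.3   28. ] rect [ 339.7 -266.2] 45.5 [14.7 13.6]
top [241. 198.] [446.5 164.5  28. ] rect [445.5 164.6] 3.0 [19.8 16.7]
top [196. 198.] [443.5 271.4  28. ] rect [443.7 271.6] -88.4 [22.  21.8]
top [243. 157.] [546.6 163.3  28. ] rect [546.6 162.7] -88.3 [21.9 20. ]
top [198. 153.] [553.2 273.8  28. ] rect [553.4 274.3] -88.3 [22.  20.1]
```

View pics/t12c.png

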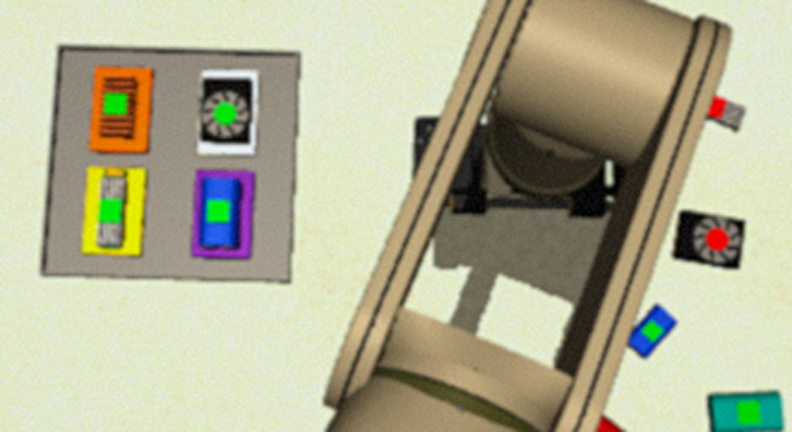

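The top view shows the four parts lying flat, lengthwise and centred on their own pads: heat sink at crop (116,104), fan at (225,113), drive at (112,211) and battery at (217,211). The stickers are within about 4 mm of the pad centres, except the fan's hub sticker, which is off-centre by design. The red fan is where it was; the red drive is partly hidden by the arm, but it was never touched. I'm handing in the job.

```bash
python3 -c "
from plant import ticket
print(ticket.close_job())"
```

```text
the job is handed in; nothing more can be done
None
```

All four good parts are on their own pads, flat, lengthwise and within about 4 mm of centre in the last top view, the red-stickered fan and drive were left alone, and the job was handed in at about 30 s (no verdict was returned).

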